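Beaker off the drying peg, onto the banding wheel

TASK

Lift the tall white beaker up and off its leaning peg on the drying stand and set it gently mouth-down over the plug in the middle of the banding wheel, so that its rim rests flat on the wheel's disc; then let go. Do not drop it onto the wheel, and leave the other cups hanging and the tools on the bench where they are.

Things in the scene. Friction and masses are not known exactly. Their poses are not given: they have to be found in the camera images.
- beaker_centre (a point): Centre (half-way up, on the axis) of the loose white porcelain beaker: 150 mm tall, tapering from 50 mm across at its closed end to 66 mm at the mouth (56 mm inside), 0.2-0.4 kg. It starts upside down on one of the three pegs, leaning 22-32 degrees from vertical, closed end up and towards the robot. Own z axis: from closed end (75 mm along -z) to mouth (75 mm along +z), so it points down.
- beaker_rim (a point): Centre of the beaker's open mouth in the plane of its rim, 75 mm from beaker_centre along +z; axes as beaker_centre.
- stand: Fixed wooden drying stand: plank 140 x 310 x 22 mm with three pegs, 18 mm thick, 200 mm long, at y = -115, 0 and +115 mm in its frame. They rise from x = +50 mm and lean 31 degrees from vertical to the stand's -x (towards the robot); tips 193 mm high at x = -53 mm. Origin: centre of its underside. The beaker hangs on the peg at y = 0 or +115 mm.
- wheel_top (a point): Centre of the upper face of the fixed banding wheel's aluminium disc (170 mm across, face 58 mm above the bench), z up. A round wooden plug, 42 mm across with a bevelled top edge, stands 22 mm high on this point. The wheel does not turn.
- grey_cup: Blue-grey glazed cup, 84 mm across, 65 mm tall, hanging upside down on another peg; origin: centre of its closed end. Leave hanging.
- egg_cup: Small white porcelain cup, 48 mm across, 42 mm tall, hanging upside down on the peg at stand y = -115 mm; origin: centre of its closed end. Leave hanging.
- loop_tool: Wooden-handled trimming tool 150 mm long lying on the bench; origin: its middle, underside.
- wood_rib: Wooden rib 94 x 41 x 6 mm lying on the bench; origin: its middle, underside.

How it is judged (in metres and radians):
On the way:
1. the beaker is held clear of the drying stand (contact force between the fingers and beaker above 0.5 N and contact force between beaker and stand below 0.01 N and distance of beaker_centre from where it was at the start of the episode above 0.1 m), for 0.2 s.
At the end, for the whole second after the job is handed in: The beaker stands still, mouth down (within 4 degrees of vertical), over the plug: rim within 4 mm of the height of the disc's face, its centre within 12 mm of the wheel's centre (horizontal distance between beaker_rim and wheel_top below 0.012 m and z of beaker_rim in the frame of wheel_top between -0.004 and 0.004 m and angle between beaker_rim's own z axis and vertical above 3.07 rad and linear speed of beaker below 0.01 m/s); the robot touches nothing.
It fails at once if the beaker is dropped or banged onto the wheel (over 0.5 m/s above or on it) (horizontal distance between beaker_rim and wheel_top below 0.05 m and linear speed of beaker above 0.5 m/s).
It fails at once if another cup is knocked off its peg or shifted by more than 40 mm (distance of any of grey_cup, egg_cup from where it was at the start of the episode above 0.04 m).
It fails at once if a tool lying on the bench is shifted by more than 40 mm (distance of any of loop_tool, wood_rib from where it was at the start of the episode above 0.04 m).
It also fails if it takes over 42 s, if anything falls off the work surface, if the arm or the gripper's body presses on something with over 40 N, if the wrist force passes 120 N, or if a joint passes its speed limit or range.

ROBOT

A 7-joint arm with a two-finger parallel gripper is mounted at the origin on the work surface; the furniture and walls round the work are solid. World frame = base frame: x ahead of the robot, y to its left, z up, the work surface at z = 0. Lengths are in m, angles in degrees, forces in N, time in s.
With the tool pointing down it reaches from about 0.425 to 0.925 m from the base axis. Payload 6.8 kg.
Tool frame: the origin (TCP) lies on the centre line of the jaws, within the pads' length; the fingertips stand 11 mm ahead of it and the grasp point (between the pads) lies 8 mm behind it; z points along the fingers, y is the line along which they close (so a half turn about z gives the same grasp; the last joint's range is limited). The gripper opens to 88 mm and grips with 3 to 60 N. Pads are 20 mm wide; open, the fingers measure 115 mm over their backs; the gripper's body (75 mm by 178 mm) begins 61 mm behind the grasp point.
Start: joints at [61.816, 27.33, 1.283, 89.118, -0.659, 63.558, -4.761], TCP at [0.253, -0.626, 0.234] pointing down, gripper open.
Joint ranges: [-169.35, 169.35], [-19.33, 120.38], [-80.79, 83.38], [13.8, 139.57], [-78.32, 258.32], [9.67, 109.79], [-169.56, 169.56]. Speed limits (degrees/s): [136.94, 136.94, 180, 180, 180, 180, 180].

INTERFACE

Orientations are given as a 3x3 rotation matrix whose columns are the frame's x, y, z axes.
In Python, from plant import * gives the robot as it stands.
- The arm moves only by the shell command python3 -m crank 'ROWS' [FORCE]. ROWS is JSON, one flat list of numbers, 7 for each row, row after row: the shift along the tool's x, y, z in mm, then the turn, a rotation vector about the tool's x, y, z in rad, then the finger opening in mm, from 0 to 87.8. In form: [x, y, z, ax, ay, az, fingers, x, y, z, ax, ay, az, fingers, ...]. A call has exactly 8 rows; each row shifts and turns the commanded pose from where the row before left it, along the tool's axes as they then stand; what a row does not reach is not made up. A row lasts 1/12 s, in which the tool goes at most 41.7 mm and 7.16 degrees, less where a joint would pass 70% of its speed; a pose out of reach is approached as far as the arm can. A call with a gripper value outside its range is refused whole. The fingers move at their own pace and stop on an object; FORCE is the grip in N (left out, the last holds). Time passes only in rows, so rows that do not move let the fingers close, or fill a call up. It gives the time, the measured TCP pose, the force, the opening and the grip force at its end, in the units of the state.
- read_state(): the state, without advancing time (a new reading comes with each control period).
- camera(name): name is "scene" or "top" or "wrist"; returns the picture (400x640x3 uint8, red, green, blue); there is no depth.
- get_calibration(name): a dict with "fx", "fy", "cx", "cy" (pixels), "T" (4x4, takes a point from camera to world coordinates). Camera axes: x right, y down, z forward; pixel columns grow to the right and rows downward; lengths in m; the calibration is good to about 2 mm. A picture is of the moment at which its call begins: read the wrist's pose just before it. get_calibration takes no time and is no camera call; for the wrist camera it gives the pose at the moment of the call.
- hand_in(): hands the job in; it is judged then, once.
The state is a dict: "time_s": time; "joint_pos": joint angles; "dq": joint speeds; "joint_efforts": joint torques, N m; "tool_pos": TCP position; "eef_rot": TCP orientation; "force": force on the tool from outside, world axes, zero at the start; "moment": the same for the moment, N m; "width": finger opening in m; "finger_force": force on a finger pad.
Only numpy, scipy, OpenCV 4.12 (cv2) and the standard library are available. Lean on these libraries where they do the work, as an engineer would, in place of code of your own. Each camera call takes 0.05 s, during which the arm holds its last target. There are 200 camera calls.

## Working session

There is one attempt and no reset: what is moved stays moved. The work goes in short steps, Python scripts to look and compute and a shell command to move; the robot and the scene stay as the last step left them, time stands still between calls to the robot, and variables do not carry over. Pictures are saved under pics/ and viewed, at most 10 in all, crops included, and the job is handed in when it is done.

```bash
mkdir -p pics; ls; python3 - <<'E'
from plant import *
import cv2,numpy as np
for n in ("scene","top"):
    im=camera(n); cv2.imwrite(f"pics/{n}0.png",im[:,:,::-1]); c=get_calibration(n); print(n,c["fx"],c["fy"],c["cx"],c["cy"],np.round(c["T"],4).tolist())
s=read_state(); print(s["time_s"],s["tool_pos"],np.round(s["eef_rot"],3).tolist(),s["width"])
E
```

```text
pics
scene 497.60667016519074 497.60667016519074 321.24923751693433 201.40891939165388 [[0.501, -0.3818, 0.7767, -0.5983], [-0.8652, -0.198, 0.4607, -0.678], [-0.0221, -0.9028, -0.4295, 0.7306], [0.0, 0.0, 0.0, 1.0]]
top 395.7053483392385 395.7053483392385 318.69291354895853 200.93362921464592 [[-0.022, -0.9887, 0.1482, 0.3358], [-0.9996, 0.0195, -0.0186, -0.0128], [0.0155, -0.1486, -0.9888, 1.1824], [0.0, 0.0, 0.0, 1.0]]
0.1 [ 0.25256066 -0.62540313  0.232776  ] [[0.927, 0.374, -0.001], [0.374, -0.927, 0.001], [-0.0, -0.002, -1.0]] 0.0876629924071489
```

View pics/scene0.png

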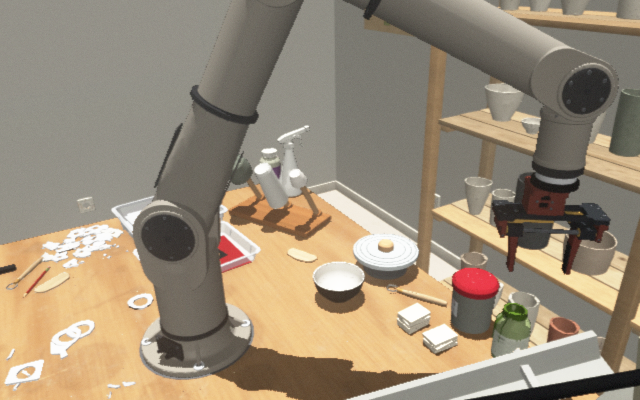

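View pics/top0.png

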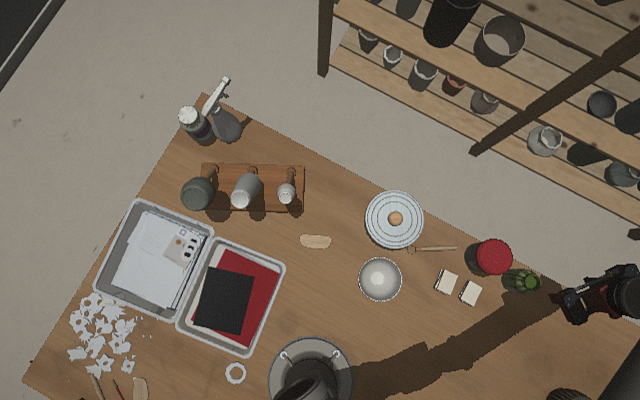

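The scene view shows the beaker around (268,186), the grey cup around (243,168), the egg cup around (298,180) and the wheel around (386,252). In the top view the beaker is around (245,190), between the grey cup (197,193) and egg cup (286,193). The wheel is around (395,219). I'll enlarge both.

```bash
python3 - <<'E'
import cv2,numpy as np
a=cv2.imread("pics/scene0.png");b=cv2.imread("pics/top0.png")
A=cv2.resize(a[140:240,220:340],None,fx=5,fy=5,interpolation=cv2.INTER_CUBIC)[:, :400*2]
B=cv2.resize(b[150:220,170:310],None,fx=5,fy=5,interpolation=cv2.INTER_CUBIC)
for n,I,u,v in(("cA",A,220,140),("cB",B,170,150)):
    for k in range(0,I.shape[1],50):
        cv2.line(I,(k,0),(k,6),(0,0,255),1)
        if k%100==0: cv2.putText(I,str(u+k//5),(k,16),0,.4,(0,0,255),1)
    for k in range(0,I.shape[0],50):
        cv2.line(I,(0,k),(6,k),(0,0,255),1)
        if k%100==0: cv2.putText(I,str(v+k//5),(8,k+4),0,.4,(0,0,255),1)
    cv2.imwrite(f"pics/{n}.png",I)
E
```

```text
(no output)
```

View pics/cA.png

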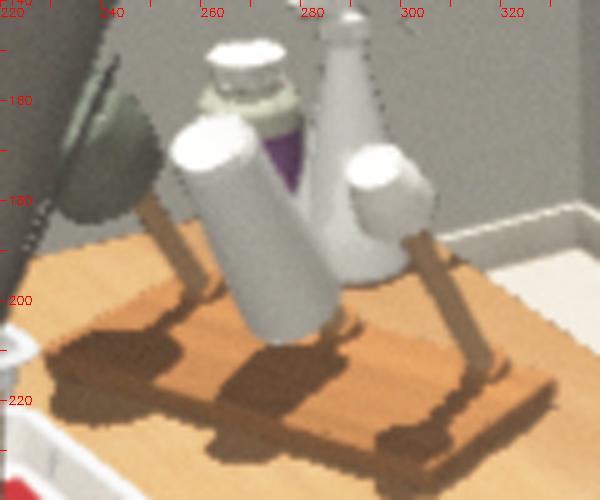

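View pics/cB.png

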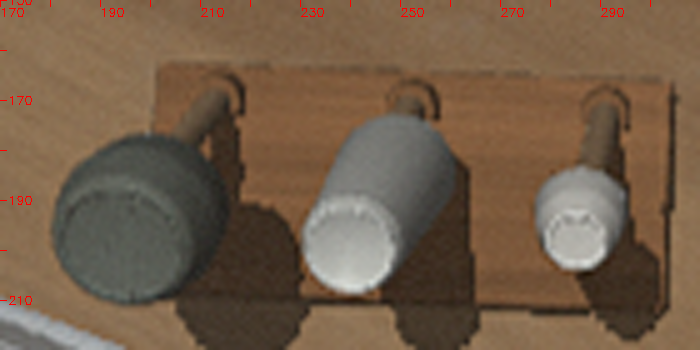

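In the scene crop the beaker's closed end is centred near (262,168.5) and its rim near (278,200). In the top crop the closed end is near (239.5,198.5). The plank corners there are (201.5,163), (304.5,166.5) and (303,212.5).

```bash
cat > h.py <<'E'
from plant import *
import cv2,numpy as np
def ray(c,u,v):
    d=np.array([(u-c["cx"])/c["fx"],(v-c["cy"])/c["fy"],1.]);T=np.array(c["T"]);return T[:3,3],T[:3,:3]@d
def onz(c,u,v,z):
    o,d=ray(c,u,v);return o+d*(z-o[2])/d[2]
def tri(*l):
    A=0;b=0
    for c,u,v in l:
        o,d=ray(c,u,v);d=d/np.linalg.norm(d);P=np.eye(3)-np.outer(d,d);A=A+P;b=b+P@o
    x=np.linalg.solve(A,b);return x,[np.linalg.norm((np.eye(3)-np.outer(e,e))@(x-o)) for o,e in [(ray(*k)[0],ray(*k)[1]/np.linalg.norm(ray(*k)[1])) for k in l]]
def px(c,p):
    T=np.array(c["T"]);q=T[:3,:3].T@(np.array(p)-T[:3,3]);return q[0]/q[2]*c["fx"]+c["cx"],q[1]/q[2]*c["fy"]+c["cy"]
np.set_printoptions(precision=4,suppress=True)
E
python3 - <<'E'
from h import *
S=get_calibration("scene");T=get_calibration("top")
e,r=tri((S,262,168.5),(T,239.5,198.5));print("end",e,r)
K=[onz(T,*p,.022) for p in((201.5,163),(304.5,166.5),(303,212.5))]
print("corners",K,[np.linalg.norm(K[0]-K[1]),np.linalg.norm(K[1]-K[2])])
K2=[onz(S,*p,.022) for p in((329,215),(302.5,234),(229,210))];print("scene corners",K2)
yd=(K[0]-K[1]);yd/=np.linalg.norm(yd);xd=np.array([yd[1],-yd[0],0]);print("stand x",xd,"y",yd)
c0=(K[0]+K[2])/2;print("stand c",c0)
for a in (22,27,32):
    t=np.radians(a);rim=e+.15*(np.sin(t)*xd-np.cos(t)*np.array([0,0,1]));print(a,rim,px(S,rim),px(T,rim))
# wheel
for n,c in(("scene",S),("top",T)):
    im=cv2.imread(f"pics/{n}0.png");hsv=cv2.cvtColor(im,cv2.COLOR_BGR2HSV)
    x0,y0,x1,y1=(345,225,425,285) if n=="scene" else (355,180,435,260)
    m=np.zeros(im.shape[:2],np.uint8);m[y0:y1,x0:x1]=((hsv[y0:y1,x0:x1,1]<60)&(hsv[y0:y1,x0:x1,2]>120)).astype(np.uint8)*255
    k=max(cv2.findContours(m,0,2)[0],key=cv2.contourArea);E=cv2.fitEllipse(cv2.convexHull(k));print(n,E,onz(c,*E[0],.058))
    m2=np.zeros_like(m);m2[y0+15:y1-15,x0+25:x1-25]=((hsv[y0+15:y1-15,x0+25:x1-25,1]>60)*255).astype(np.uint8)
    M=cv2.moments(m2,True);u,v=M["m10"]/M["m00"],M["m01"]/M["m00"];print(" plug",M["m00"],u,v,onz(c,u,v,.078))
E
```

```text
end [0.4941 0.1695 0.1905] [np.float64(0.0010031086414902495), np.float64(0.0010031086414902654)]
corners [array([0.6315, 0.3138, 0.022 ]), array([0.6151, 0.0057, 0.022 ]), array([0.4761, 0.0124, 0.022 ])] [np.float64(0.3085512167303266), np.float64(0.1391499001392621)]
scene corners [array([0.6084, 0.0107, 0.022 ]), array([0.4661, 0.0197, 0.022 ]), array([0.4898, 0.3144, 0.022 ])]
stand x [ 0.9986 -0.0531  0.    ] y [0.0531 0.9986 0.    ]
stand c [0.5538 0.1631 0.022 ]
22 [0.5502 0.1666 0.0514] (np.float64(276.8428299465049), np.float64(203.75929273217469)) (np.float64(249.14955927312093), np.float64(186.9837616931377))
27 [0.5621 0.1659 0.0568] (np.float64(279.0399266325196), np.float64(200.8151650207965)) (np.float64(249.0883281061857), np.float64(182.5871315134356))
32 [0.5734 0.1653 0.0632] (np.float64(281.10191921278306), np.float64(197.66583123958182)) (np.float64(248.96033220712894), np.float64(178.26663343944435))
scene ((388.1377868652344, 242.79815673828125), (56.31169128417969, 73.98030853271484), 86.13432312011719) [ 0.478  -0.2435  0.058 ]
 plug 142.0 385.38732394366195 245.75352112676057 [ 0.4289 -0.2562  0.078 ]
top ((399.54962158203125, 200.52188110351562), (72.22515869140625, 96.31342315673828), 13.193241119384766) [ 0.5009 -0.2671  0.058 ]
 plug 160.0 395.09375 218.3125 [ 0.4477 -0.2473  0.078 ]
```

```bash
python3 -m crank '[26.8,-25.9,-8.8,0,0,0,87.8,26.8,-25.9,-8.8,0,0,0,87.8,26.8,-25.9,-8.8,0,0,0,87.8,26.8,-25.9,-8.8,0,0,0,87.8,26.8,-25.9,-8.8,0,0,0,87.8,26.8,-25.9,-8.8,0,0,0,87.8,26.8,-25.9,-8.8,0,0,0,87.8,26.8,-25.9,-8.8,0,0,0,87.8]' && python3 -m crank '[26.8,-25.9,-8.8,0,0,0,87.8,26.8,-25.9,-8.8,0,0,0,87.8,26.8,-25.9,-8.8,0,0,0,87.8,0,0,0,0,0,-0.1134,87.8,0,0,0,0,0,-0.1134,87.8,0,0,0,0,0,-0.1134,87.8,0,0,0,0,0,-0.1134,87.8,0,0,0,0,0,-0.1134,87.8]'
python3 - <<'E'
from h import *
c=get_calibration("wrist");im=camera("wrist");cv2.imwrite("pics/w1.png",im[:,:,::-1]);np.save("w1.npy",c["T"]);print(c)
S=get_calibration("scene");T=get_calibration("top");print(px(c,[.44,-.25,.058]))
E
```

```text
time_s: 0.77
tool_pos: [0.3741, -0.3516, 0.3042]
eef_rot: [[0.927, 0.374, -0.0], [0.374, -0.927, 0.0], [-0.0, -0.0, -1.0]]
force: [0.8, -0.1, -0.3]
width: 0.0879
finger_force: 0.0
time_s: 1.43
tool_pos: [0.4192, -0.2511, 0.3301]
eef_rot: [[0.576, 0.817, -0.001], [0.817, -0.576, 0.0], [-0.0, -0.001, -1.0]]
force: [-0.5, 0.1, 1.0]
width: 0.0879
finger_force: 0.0
{'fx': 296.3176016791916, 'fy': 296.3176016791916, 'cx': 322.8870667489085, 'cy': 193.51060441197868, 'T': array([[ 0.8173, -0.551 , -0.1688,  0.4665],
       [-0.5762, -0.7818, -0.2382, -0.185 ],
       [-0.0007,  0.2919, -0.9565,  0.4813],
       [ 0.    ,  0.    ,  0.    ,  1.    ]])}
(np.float64(334.112663613238), np.float64(152.9717776502757))
```

View pics/w1.png

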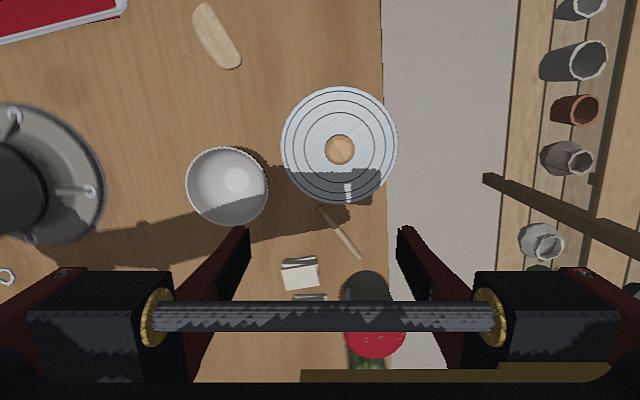

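The wrist view shows the wheel disc, outer edge x 281–397 and y 86–205, with the plug at (340,149). The path towards the stand is clear.

```bash
python3 - <<'E'
from h import *
c=get_calibration("wrist");im=cv2.imread("pics/w1.png");hsv=cv2.cvtColor(im,cv2.COLOR_BGR2HSV)
m=((hsv[...,1]<70)*255).astype(np.uint8);n=np.zeros_like(m);n[80:212,275:383]=m[80:212,275:383]
g=cv2.cvtColor(im,cv2.COLOR_BGR2GRAY)
p=((hsv[130:170,320:360,1]>75)*255).astype(np.uint8);M=cv2.moments(p,True);u,v=320+M["m10"]/M["m00"],130+M["m01"]/M["m00"]
print("plug",M["m00"],u,v,onz(c,u,v,.079))
print("disc",onz(c,339,145.5,.058), [onz(c,*q,.058) for q in((281,145),(397,145),(340,86),(340,205))])
xd=np.array([.9986,-.0531,0]);t=np.radians(26);a=np.sin(t)*xd-np.cos(t)*np.array([0,0,1]);e=np.array([.4941,.1695,.1905])
P=e-.1*a;d=P-read_state()["tool_pos"];X=np.array([.053,.9986,0]);print("pre",P,"delta tool after yaw",d@X,d@xd,-d[2])
E
```

```text
plug 682.0 339.20527859237535 149.27272727272728 [ 0.4497 -0.2464  0.079 ]
disc [ 0.4516 -0.245   0.058 ] [array([ 0.3843, -0.1973,  0.058 ]), array([ 0.5198, -0.2915,  0.058 ]), array([ 0.4972, -0.1796,  0.058 ]), array([ 0.4029, -0.3203,  0.058 ])]
pre [0.4503 0.1718 0.2804] delta tool after yaw 0.4240472976544266 0.008689440551574383 0.049713374414044664
```

```bash
python3 -m crank '[0,0,0,0,0,-0.1134,87.8,0,0,0,0,0,-0.1134,87.8,0,0,0,0,0,-0.1134,87.8,0,0,0,0,0,-0.1134,87.8,0,0,0,0,0,-0.1134,87.8,38.5,0,0,0,0,0,87.8,38.5,0,0,0,0,0,87.8,38.5,0,0,0,0,0,87.8]' | head -3 && python3 -m crank '[38.5,0,0,0,0,0,87.8,38.5,0,0,0,0,0,87.8,38.5,0,0,0,0,0,87.8,38.5,0,0,0,0,0,87.8,38.5,0,0,0,0,0,87.8,38.5,0,0,0,0,0,87.8,38.5,0,0,0,0,0,87.8,38.5,0,0,0,0,0,87.8]' | head -3 && python3 -m crank '[0,4.5,25,0,0,0,87.8,0,4.5,25,0,0,0,87.8,0,0,0,-0.1135,0,0,87.8,0,0,0,-0.1135,0,0,87.8,0,0,0,-0.1135,0,0,87.8,0,0,0,-0.1135,0,0,87.8,0,0,0,0,0,0,87.8,0,0,0,0,0,0,87.8]'
python3 - <<'E'
from h import *
c=get_calibration("wrist");im=camera("wrist");cv2.imwrite("pics/w2.png",im[:,:,::-1]);print(c["T"]);print(read_state()["joint_pos"])
print(px(c,[.4941,.1695,.1905]))
for a in (24,26,28,30):
    t=np.radians(a);print(a,px(c,np.array([.4941,.1695,.1905])+.15*np.array([np.sin(t)*.9986,-.053*np.sin(t),-np.cos(t)])))
E
```

```text
time_s: 2.15
tool_pos: [0.4251, -0.135, 0.3302]
eef_rot: [[0.058, 0.998, -0.0], [0.998, -0.058, 0.0], [0.0, -0.0, -1.0]]
time_s: 2.82
tool_pos: [0.4415, 0.1732, 0.3305]
eef_rot: [[0.056, 0.998, 0.0], [0.998, -0.056, -0.0], [-0.0, 0.0, -1.0]]
time_s: 3.48
tool_pos: [0.4497, 0.1707, 0.2802]
eef_rot: [[0.053, 0.898, 0.436], [0.999, -0.047, -0.025], [-0.001, 0.437, -0.9]]
force: [0.5, -0.8, 0.4]
width: 0.0876
finger_force: 0.0
[[ 0.8984 -0.178   0.4015  0.3891]
 [-0.0471 -0.948  -0.3147  0.2551]
 [ 0.4367  0.2638 -0.8601  0.4161]
 [ 0.      0.      0.      1.    ]]
[  5.8864  -3.1077 -42.9277 125.1741  23.0874  39.2308 -56.1848]
(np.float64(322.75983590132273), np.float64(196.84872728948739))
24 (np.float64(319.1947062943224), np.float64(163.64683464762723))
26 (np.float64(323.01104115595194), np.float64(163.63724944442797))
28 (np.float64(326.8273387768033), np.float64(163.65385929672073))
30 (np.float64(330.6438692673093), np.float64(163.69668393297093))
```

View pics/w2.png

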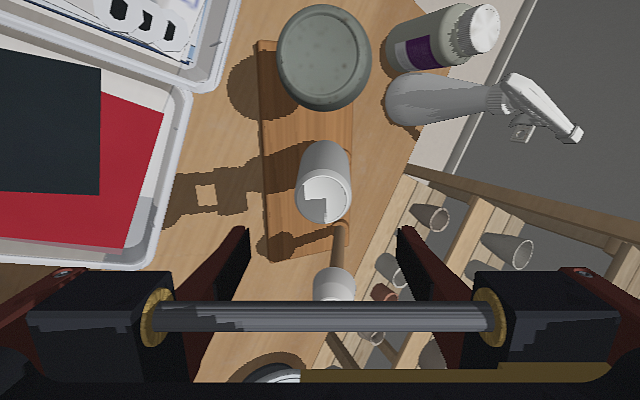

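The closed end sits at (322,198), where I predicted (323,197), and the rim is near (325,163), which puts the lean at about 27°. The tool is lined up with the beaker, so I'll advance along its axis and grip.

```bash
python3 -m crank '[0.5,0,20,0,0,0,87.8,0.5,0,20,0,0,0,87.8,0,0,20,0,0,0,87.8,0,0,20,0,0,0,87.8,0,0,20,0,0,0,87.8,0,0,20,0,0,0,87.8,0,0,20,0,0,0,87.8,0,0,13,0,0,0,87.8]' && python3 -m crank '[0,0,0,0,0,0,75,0,0,0,0,0,0,65,0,0,0,0,0,0,60,0,0,0,0,0,0,56,0,0,0,0,0,0,50,0,0,0,0,0,0,45,0,0,0,0,0,0,45,0,0,0,0,0,0,45]' 30
```

```text
time_s: 4.2
tool_pos: [0.5203, 0.1675, 0.141]
eef_rot: [[0.058, 0.898, 0.436], [0.998, -0.052, -0.026], [-0.0, 0.436, -0.9]]
force: [-0.1, -0.8, -0.4]
width: 0.0877
finger_force: 0.0
time_s: 4.87
tool_pos: [0.5181, 0.1687, 0.1436]
eef_rot: [[0.053, 0.897, 0.439], [0.999, -0.048, -0.023], [0.0, 0.44, -0.898]]
force: [-2.3, -0.4, 4.4]
width: 0.0558
finger_force: 30.1
```

Gripped at a width of 56 mm, as expected. I'll lift straight along the beaker's own axis.

```bash
python3 -m crank '[0,0,-6,0,0,0,45,0,0,-12,0,0,0,45,0,0,-20,0,0,0,45,0,0,-22,0,0,0,45,0,0,-24,0,0,0,45,0,0,-24,0,0,0,45,0,0,-24,0,0,0,45,0,0,-24,0,0,0,45]' && python3 -m crank '[0,0,-15,0,0,0,45,0,0,-15,0,0,0,45,0,0,0,0,0,0,45,0,0,0,0,0,0,45,0,0,0,0,0,0,45,0,0,0,0,0,0,45,0,0,0,0,0,0,45,0,0,0,0,0,0,45]'
python3 - <<'E'
from h import *
print(read_state()["joint_pos"])
im=camera("scene")[100:300,180:440];cv2.imwrite("pics/s3.png",cv2.resize(im[:,:,::-1],None,fx=3,fy=3))
E
```

```text
time_s: 5.53
tool_pos: [0.4481, 0.1721, 0.2837]
eef_rot: [[0.052, 0.898, 0.437], [0.999, -0.047, -0.023], [-0.0, 0.437, -0.899]]
force: [0.5, -0.2, -2.3]
width: 0.0557
finger_force: 29.9
time_s: 6.2
tool_pos: [0.4363, 0.1726, 0.3092]
eef_rot: [[0.053, 0.898, 0.436], [0.999, -0.048, -0.023], [-0.0, 0.437, -0.899]]
force: [0.2, -0.1, -2.8]
width: 0.0556
finger_force: 29.9
[  7.7836  -7.176  -43.881  123.914   16.9225  42.2527 -50.46  ]
```

View pics/s3.png

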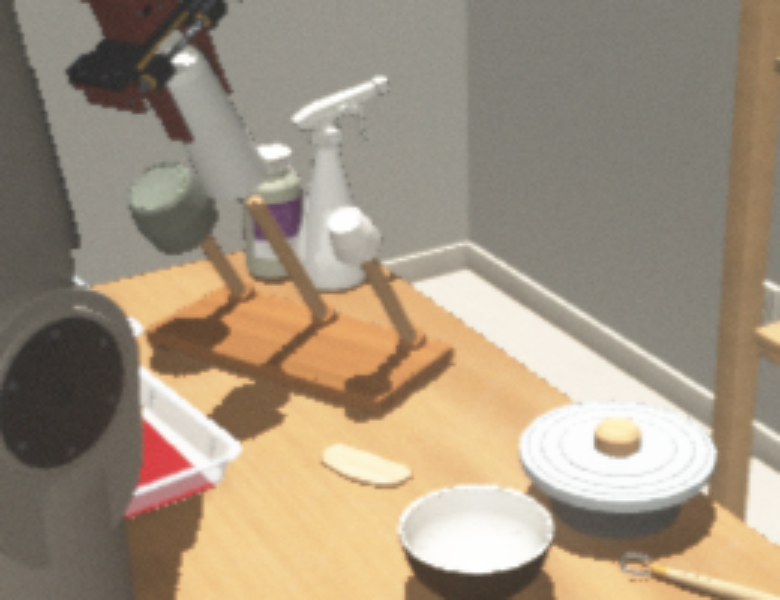

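The beaker is clear of the peg tip and the grey cup and egg cup still hang. Next I raise it, level it and carry it over to the wheel.

```bash
python3 -m crank '[0,13,-27,0,0,0,45,0,0,0,0.1129,0,0,45,0,0,0,0.1129,0,0,45,0,0,0,0.1129,0,0,45,0,0,0,0.1129,0,0,45,-25,0,0,0,0,0,45,-33,0,0,0,0,0,45,-35,0,0,0,0,0,45]' | head -3 && python3 -m crank '[-36,1.5,0,0,0,0,45,-36,1.5,0,0,0,0,45,-36,1.5,0,0,0,0,45,-36,1.5,0,0,0,0,45,-36,1.5,0,0,0,0,45,-36,1.5,0,0,0,0,45,-36,1.5,0,0,0,0,45,-30,1.5,0,0,0,0,45]' && python3 -m crank '[-20,0,0,0,0,0,45,-10,0,0,0,0,0,45,0,0,0,0,0,0,45,0,0,0,0,0,0,45,0,0,0,0,0,0,45,0,0,0,0,0,0,45,0,0,0,0,0,0,45,0,0,0,0,0,0,45]'
python3 - <<'E'
from h import *
S=get_calibration("scene");T=get_calibration("top")
for n in("scene","top"): cv2.imwrite(f"pics/{n}4.png",camera(n)[:,:,::-1])
s=read_state();print(s["time_s"],s["tool_pos"],s["force"],s["moment"]);p=s["tool_pos"];print(px(S,p),px(T,p),px(S,p-[0,0,.097]))
a=cv2.imread("pics/scene4.png")[130:290,300:460];b=cv2.imread("pics/top4.png")[130:290,320:480]
cv2.imwrite("pics/c4.png",cv2.resize(np.hstack([a,b]),None,fx=2.5,fy=2.5,interpolation=2))
E
```

```text
time_s: 6.92
tool_pos: [0.4319, 0.0797, 0.3392]
eef_rot: [[0.051, 0.999, 0.001], [0.999, -0.051, 0.001], [0.001, 0.001, -1.0]]
time_s: 7.58
tool_pos: [0.428, -0.2053, 0.3398]
eef_rot: [[0.055, 0.998, 0.002], [0.998, -0.055, -0.001], [-0.001, 0.002, -1.0]]
force: [-0.1, -0.4, -2.9]
width: 0.0557
finger_force: 29.9
time_s: 8.25
tool_pos: [0.4271, -0.2313, 0.3403]
eef_rot: [[0.051, 0.999, 0.003], [0.999, -0.051, -0.0], [-0.0, 0.003, -1.0]]
force: [0.2, 0.1, -1.3]
width: 0.0556
finger_force: 29.9
8.35 [ 0.4269 -0.2317  0.3402] [ 0.1857  0.9576 -1.9117] [ 0.0301 -0.0543 -0.0124]
(np.float64(379.1642061531598), np.float64(147.18639561466705)) (np.float64(413.5453611691399), np.float64(215.23302793021386)) (np.float64(378.0537344278466), np.float64(185.02728760367594))
```

View pics/c4.png

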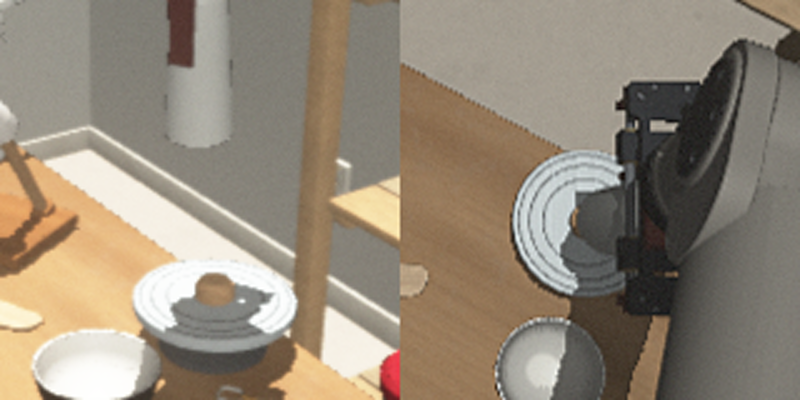

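The scene view shows the beaker hanging upright above the wheel, with its rim bottom edge from (366,182) to (393,182). The plug is a little to the right and nearer. I'll measure its tilt in the scene image and check the wrist view.

```bash
python3 - <<'E'
from h import *
S=get_calibration("scene");im=cv2.imread("pics/scene4.png");hsv=cv2.cvtColor(im,cv2.COLOR_BGR2HSV).astype(int)
for v in range(150,192,3):
    r=im[v,355:405].astype(int).sum(1); g=np.diff(r); print(v,355+np.argmax(g[:25])+1,355+25+np.argmin(g[25:])+.0, end=' | ')
p=read_state()["tool_pos"];print();print([px(S,p-[0,0,h]) for h in(0,.05,.1)])
w=get_calibration("wrist");cv2.imwrite("pics/w4.png",camera("wrist")[:,:,::-1]);print("wrist tcp, rim",px(w,p),px(w,p-[0,0,.1]),px(w,p-[0,0,-.05]))
print("wrist rim edges", [px(w,p+[a,b,-.1]) for a,b in((.033,0),(-.033,0),(0,.033),(0,-.033))])
E
```

```text
150 378 390.0 | 153 378 391.0 | 156 378 391.0 | 159 368 391.0 | 162 371 391.0 | 165 367 390.0 | 168 367 391.0 | 171 367 390.0 | 174 367 392.0 | 177 370 392.0 | 180 368 392.0 | 183 367 391.0 | 186 368 389.0 | 189 374 383.0 | 
[(np.float64(379.1642061531598), np.float64(147.18639561466705)), (np.float64(378.5820961603789), np.float64(167.02261553853145)), (np.float64(378.02060654356455), np.float64(186.15616703605312))]
wrist tcp, rim (np.float64(321.2325629528758), np.float64(252.11135798209014)) (np.float64(321.55215014741736), np.float64(198.10293339712254)) (np.float64(320.88236273537376), np.float64(311.293209944999))
wrist rim edges [(np.float64(358.6160653937671), np.float64(196.23232549996504)), (np.float64(284.6069958905943), np.float64(199.96754745246906)), (np.float64(319.4964149478336), np.float64(161.54270686178236)), (np.float64(323.4632620796624), np.float64(232.09110716163156))]
```

View pics/w4.png

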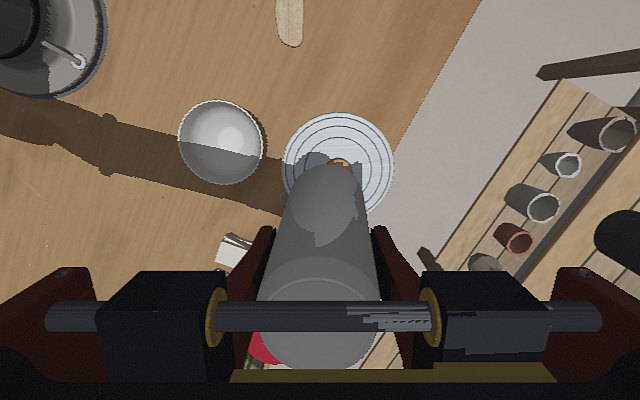

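The wrist view shows the rim's outer edge at x 286–362 with its top arc at y 162. That is within 2 mm of straight below the tool, and the tilt is small. I'll shift over the plug, descend to just above it and check again.

```bash
python3 -m crank '[-5.5,11.3,0,0,0,0,45,-5.4,11.3,0,0,0,0,45,0,0,20,0,0,0,45,0,0,25,0,0,0,45,0,0,25,0,0,0,45,0,0,25,0,0,0,45,0,0,25,0,0,0,45,0,0,20,0,0,0,45]' | head -2 && python3 -m crank '[0,0,8,0,0,0,45,0,0,0,0,0,0,45,0,0,0,0,0,0,45,0,0,0,0,0,0,45,0,0,0,0,0,0,45,0,0,0,0,0,0,45,0,0,0,0,0,0,45,0,0,0,0,0,0,45]'
python3 - <<'E'
from h import *
w=get_calibration("wrist");W=camera("wrist")[:,:,::-1];S=camera("scene")[:,:,::-1]
cv2.imwrite("pics/c5.png",np.hstack([cv2.resize(W[90:270,240:400],None,fx=2.5,fy=2.5),cv2.resize(S[190:290,340:430],None,fx=4.4,fy=4.5)]))
p=read_state()["tool_pos"];print(p);s=get_calibration("scene");c=np.array([.4505,-.2455,.058])
for n,k in(("w",w),("s",s)):
    print(n,"wheel",px(k,c),"disc x/y edges",[np.round(px(k,c+d),1) for d in([.085,0,0],[-.085,0,0],[0,.085,0],[0,-.085,0])],"rim",[np.round(px(k,p+[0,0,-.098]+np.array(d)),1) for d in([0,0,0],[.033,0,0],[-.033,0,0],[0,.033,0])])
E
```

```text
time_s: 9.07
tool_pos: [0.4493, -0.2444, 0.1983]
time_s: 9.73
tool_pos: [0.4494, -0.2445, 0.1927]
eef_rot: [[0.053, 0.999, 0.003], [0.999, -0.053, -0.001], [-0.0, 0.003, -1.0]]
force: [-0.2, 0.1, -2.5]
width: 0.0559
finger_force: 29.9
[ 0.4493 -0.2444  0.1924]
w wheel (np.float64(322.67910680930356), np.float64(188.39891021068334)) disc x/y edges [array([407.6, 184. ]), array([238.4, 192.8]), array([317.8,  99.7]), array([326.8, 263.5])] rim [array([321.3, 198.6]), array([358.6, 196.6]), array([284.1, 200.5]), array([319.2, 161.8])]
s wheel (np.float64(384.68188945137666), np.float64(247.6584114155388)) disc x/y edges [array([397.1, 233.6]), array([370.9, 263.2]), array([355.6, 240.1]), array([415.6, 255.7])] rim [array([384.5, 235.6]), array([389.6, 230.2]), array([379.3, 241.3]), array([372.9, 232.7])]
```

View pics/c5.png

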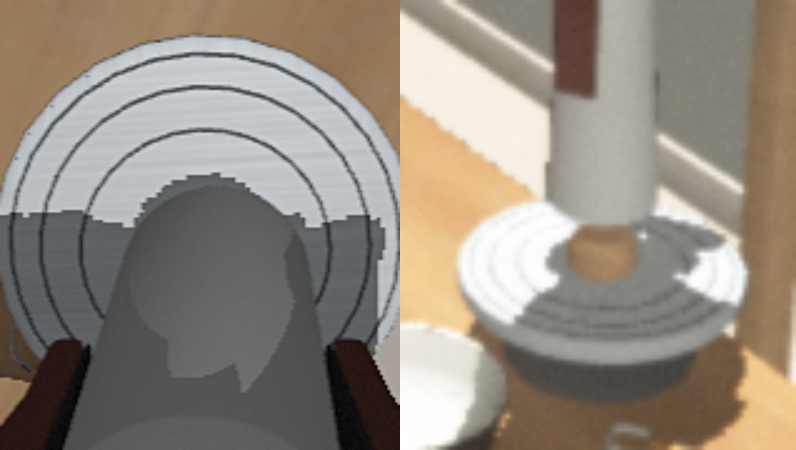

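In the wrist crop the rim is centred at u≈328 while the tool axis is at 321, so the mouth leans about 3° toward +x (the taper lying flush on one pad). The disc also sits about 2 mm further toward −y relative to the rim. I'll correct both and check numerically.

```bash
python3 -m crank '[0,0,0,0.027,0,0,45,0,0,0,0.027,0,0,45,-2,1,0,0,0,0,45,0,0,0,0,0,0,45,0,0,0,0,0,0,45,0,0,0,0,0,0,45,0,0,0,0,0,0,45,0,0,0,0,0,0,45]'
python3 - <<'E'
from h import *
w=get_calibration("wrist");s=read_state();p=s["tool_pos"];W=camera("wrist").astype(int);S=camera("scene").astype(int);k=get_calibration("scene")
g=W.sum(2)
for v in (185,195,205,215):
    d=np.diff(g[v]);L=[i for i in range(262,312) if abs(d[i])>25];R=[i for i in range(335,385) if abs(d[i])>25];print(v,L,R)
print("col325 top",[ (i,g[i,325]) for i in range(155,172,1)])
print("disc top edge col322",[i for i in range(90,130) if abs(g[i+1,322]-g[i,322])>40])
c=np.array([.450,-.2485,.058])
print("disc top pred",px(w,c+[0,.085,0]),[np.round(px(w,p+np.array(d)+[0,0,-.095]),1) for d in([0,0,0],[.033,0,0],[-.033,0,0],[0,.033,0])])
h=S.sum(2)
for v in (222,226,230): print(v,[i for i in range(360,410) if abs(h[v,i+1]-h[v,i])>60])
M=((S[240:256,370:405,0]-S[240:256,370:405,2])>40); ys,xs=np.nonzero(M);print("plug scene",xs.min()+370,xs.max()+370,xs.mean()+370,"pred",px(k,c+[0,0,.01]),"rim pred",px(k,p-[0,0,.095]))
E
```

```text
time_s: 10.5
tool_pos: [0.4498, -0.2464, 0.1921]
eef_rot: [[0.053, 0.997, -0.051], [0.999, -0.053, 0.003], [-0.0, -0.051, -0.999]]
force: [0.3, -0.1, -2.2]
width: 0.0554
finger_force: 29.9
185 [262, 263, 264, 277, 278, 279, 280, 291, 292] [359, 360, 377, 378, 379, 380]
195 [262, 263, 264, 265, 278, 279, 280, 287, 288] [358, 363, 370, 371, 372, 373, 374, 375, 377, 378, 379]
205 [264, 265, 266, 267, 268, 281, 282, 283, 285] [358, 364, 365, 370, 371, 372, 374, 375, 376, 377]
215 [269, 270, 271, 272, 281, 282, 294] [356, 366, 368, 369, 370, 371, 372, 374, 375]
col325 top [(155, np.int64(609)), (156, np.int64(598)), (157, np.int64(579)), (158, np.int64(588)), (159, np.int64(629)), (160, np.int64(255)), (161, np.int64(283)), (162, np.int64(294)), (163, np.int64(307)), (164, np.int64(274)), (165, np.int64(255)), (166, np.int64(258)), (167, np.int64(266)), (168, np.int64(263)), (169, np.int64(271)), (170, np.int64(268)), (171, np.int64(267))]
disc top edge col322 [102, 108, 109, 110, 121, 122, 123]
disc top pred (np.float64(324.7631971160926), np.float64(100.98195576326701)) [array([327.4, 199.9]), array([365.4, 198.6]), array([290. , 201.2]), array([325.5, 162.7])]
222 [373, 399, 400, 402, 403]
226 [361, 373, 405, 406, 409]
230 [366, 372]
plug scene 378 393 385.57142857142856 pred (np.float64(385.7936333527088), np.float64(244.7115371689033)) rim pred (np.float64(385.40724836984157), np.float64(234.78068034014842))
```

The rim is now within about 2 mm of the plug axis and within about 1° of vertical. Descending slowly.

```bash
python3 -m crank '[0,0.5,0,-0.015,0,0,45,0,0,5,0,0,0,45,0,0,5,0,0,0,45,0,0,5,0,0,0,45,0,0,5,0,0,0,45,0,0,4,0,0,0,45,0,0,4,0,0,0,45,0,0,0,0,0,0,45]'
```

```text
time_s: 11.27
tool_pos: [0.449, -0.2461, 0.1631]
eef_rot: [[0.053, 0.998, -0.038], [0.999, -0.053, 0.003], [0.001, -0.038, -0.999]]
force: [-0.0, 0.4, -2.0]
width: 0.0553
finger_force: 29.9
```

```bash
python3 -m crank '[0,0,1,0,0,0,45,0,0,1,0,0,0,45,0,0,0.5,0,0,0,45,0,0,0.5,0,0,0,45,0,0,0.5,0,0,0,45,0,0,0.5,0,0,0,45,0,0,0,0,0,0,45,0,0,0,0,0,0,45]'
```

```text
time_s: 11.93
tool_pos: [0.4494, -0.2463, 0.1601]
eef_rot: [[0.053, 0.998, -0.037], [0.999, -0.053, 0.002], [-0.0, -0.037, -0.999]]
force: [0.3, -0.7, -1.9]
width: 0.0556
finger_force: 29.9
```

```bash
python3 -m crank '[0,0,0.5,0,0,0,45,0,0,0.5,0,0,0,45,0,0,0.5,0,0,0,45,0,0,0.5,0,0,0,45,0,0,0.5,0,0,0,45,0,0,0.5,0,0,0,45,0,0,0,0,0,0,45,0,0,0,0,0,0,45]'
```

```text
time_s: 12.6
tool_pos: [0.4493, -0.2463, 0.1571]
eef_rot: [[0.053, 0.998, -0.037], [0.999, -0.053, 0.002], [0.0, -0.037, -0.999]]
force: [-0.7, -0.3, -1.8]
width: 0.0554
finger_force: 29.9
```

```bash
python3 -m crank '[0,0,0.4,0,0,0,45,0,0,0.4,0,0,0,45,0,0,0.4,0,0,0,45,0,0,0.4,0,0,0,45,0,0,0.4,0,0,0,45,0,0,0,0,0,0,45,0,0,0,0,0,0,45,0,0,0,0,0,0,45]'
```

```text
time_s: 13.27
tool_pos: [0.4492, -0.2463, 0.1551]
eef_rot: [[0.053, 0.998, -0.037], [0.999, -0.053, 0.002], [0.0, -0.037, -0.999]]
force: [-0.2, 0.3, -2.7]
width: 0.0558
finger_force: 29.9
```

```bash
for i in 1; do python3 -m crank '[0,0,0.4,0,0,0,45,0,0,0.4,0,0,0,45,0,0,0.4,0,0,0,45,0,0,0.4,0,0,0,45,0,0,0.4,0,0,0,45,0,0,0,0,0,0,45,0,0,0,0,0,0,45,0,0,0,0,0,0,45]'; done
```

```text
time_s: 13.93
tool_pos: [0.4492, -0.2463, 0.1531]
eef_rot: [[0.053, 0.998, -0.037], [0.999, -0.053, 0.002], [-0.0, -0.037, -0.999]]
force: [0.3, 0.7, -1.9]
width: 0.0555
finger_force: 29.9
```

```bash
python3 -m crank '[0,0,0.4,0,0,0,45,0,0,0.4,0,0,0,45,0,0,0.4,0,0,0,45,0,0,0.4,0,0,0,45,0,0,0.4,0,0,0,45,0,0,0,0,0,0,45,0,0,0,0,0,0,45,0,0,0,0,0,0,45]'
```

```text
time_s: 14.6
tool_pos: [0.4491, -0.2463, 0.1511]
eef_rot: [[0.053, 0.998, -0.037], [0.999, -0.053, 0.002], [-0.0, -0.037, -0.999]]
force: [-0.6, -0.6, -1.8]
width: 0.0556
finger_force: 29.9
```

```bash
python3 -m crank '[0,0,0.4,0,0,0,45,0,0,0.4,0,0,0,45,0,0,0.4,0,0,0,45,0,0,0.4,0,0,0,45,0,0,0.4,0,0,0,45,0,0,0,0,0,0,45,0,0,0,0,0,0,45,0,0,0,0,0,0,45]'
```

```text
time_s: 15.27
tool_pos: [0.4492, -0.2464, 0.1496]
eef_rot: [[0.053, 0.998, -0.036], [0.999, -0.053, 0.002], [-0.0, -0.036, -0.999]]
force: [-1.2, 0.2, 5.4]
width: 0.0557
finger_force: 29.9
```

```bash
python3 -m crank '[0,0,0.3,0,0,0,45,0,0,0.3,0,0,0,45,0,0,0.3,0,0,0,45,0,0,0.3,0,0,0,45,0,0,0,0,0,0,45,0,0,0,0,0,0,45,0,0,0,0,0,0,45,0,0,0,0,0,0,45]'
```

```text
time_s: 15.93
tool_pos: [0.4493, -0.2466, 0.1493]
eef_rot: [[0.053, 0.998, -0.036], [0.999, -0.053, 0.001], [-0.001, -0.036, -0.999]]
force: [-2.7, 0.8, 14.1]
width: 0.0553
finger_force: 30.0
```

The rim has touched down: force rose to +14 N at the expected height. I'll ease off a little, then open gently.

```bash
python3 -m crank '[0,0,-0.5,0,0,0,45,0,0,-0.5,0,0,0,45,0,0,0,0,0,0,45,0,0,0,0,0,0,57,0,0,0,0,0,0,58,0,0,0,0,0,0,60,0,0,0,0,0,0,62,0,0,0,0,0,0,64]' 6 && python3 -m crank '[0,0,0,0,0,0,68,0,0,0,0,0,0,72,0,0,0,0,0,0,78,0,0,0,0,0,0,84,0,0,0,0,0,0,87.8,0,0,0,0,0,0,87.8,0,0,0,0,0,0,87.8,0,0,0,0,0,0,87.8]'
```

```text
time_s: 16.6
tool_pos: [0.4486, -0.2463, 0.1486]
eef_rot: [[0.053, 0.998, -0.037], [0.999, -0.053, 0.002], [0.0, -0.037, -0.999]]
force: [0.4, 0.7, -0.1]
width: 0.0635
finger_force: 0.0
time_s: 17.27
tool_pos: [0.449, -0.2463, 0.1489]
eef_rot: [[0.053, 0.998, -0.036], [0.999, -0.053, 0.002], [-0.0, -0.037, -0.999]]
force: [0.7, 0.4, 0.1]
width: 0.0877
finger_force: 0.0
```

```bash
python3 -m crank '[0,-0.2,-8,0,0,0,87.8,0,-0.5,-15,0,0,0,87.8,0,-0.8,-25,0,0,0,87.8,0,-1,-30,0,0,0,87.8,0,-1,-30,0,0,0,87.8,0,-1,-30,0,0,0,87.8,0,-1,-30,0,0,0,87.8,0,0,0,0,0,0,87.8]'
python3 - <<'E'
from h import *
s=get_calibration("scene");S=camera("scene").astype(int);cv2.imwrite("pics/s6.png",S[:,:,::-1]);h=S.sum(2)
for v in range(176,252,5): print(v,[(i,h[v,i+1]-h[v,i]) for i in range(364,408) if abs(h[v,i+1]-h[v,i])>70])
c=np.array([.450,-.2475,.058])
for z in(0,.05,.1,.15):print(z,px(s,c+[0,0,z]),(33-8*z/.15)/1000*s["fx"]/1.17)
E
```

```text
time_s: 17.93
tool_pos: [0.4523, -0.2472, 0.3238]
eef_rot: [[0.053, 0.998, -0.027], [0.999, -0.053, -0.002], [-0.004, -0.027, -1.0]]
force: [0.9, 0.4, -0.5]
width: 0.0875
finger_force: 0.0
176 []
181 []
186 []
191 []
196 [(376, np.int64(190)), (377, np.int64(134)), (383, np.int64(-188)), (384, np.int64(-107))]
201 [(366, np.int64(80)), (369, np.int64(-98)), (370, np.int64(-104)), (376, np.int64(141)), (378, np.int64(-75))]
206 [(396, np.int64(-95))]
211 [(368, np.int64(-113)), (369, np.int64(-97)), (375, np.int64(90)), (396, np.int64(-76))]
216 [(374, np.int64(-195))]
221 [(374, np.int64(-193)), (397, np.int64(100)), (398, np.int64(106)), (401, np.int64(-114)), (402, np.int64(-90))]
226 [(373, np.int64(-237)), (405, np.int64(73)), (406, np.int64(111))]
231 [(368, np.int64(124)), (373, np.int64(-204)), (396, np.int64(82)), (397, np.int64(121)), (398, np.int64(-97)), (399, np.int64(-126))]
236 [(372, np.int64(-121)), (373, np.int64(-168)), (397, np.int64(139)), (406, np.int64(-120)), (407, np.int64(-89))]
241 [(372, np.int64(-198)), (373, np.int64(-110))]
246 [(372, np.int64(-237)), (400, np.int64(-78))]
251 [(374, np.int64(-150))]
0 (np.float64(385.3115596520688), np.float64(247.92934524208573)) 14.035059927736151
0.05 (np.float64(385.95636957864696), np.float64(231.16157203021672)) 12.90091367094939
0.1 (np.float64(386.6231864834476), np.float64(213.8215247191064)) 11.766767414162631
0.15 (np.float64(387.3131565533708), np.float64(195.87939762307187)) 10.632621157375873[ WARN:0@2.664] global loadsave.cpp:1063 imwrite_ Unsupported depth image for selected encoder is fallbacked to CV_8U.
```

The beaker's edges in the scene image match an upright beaker seated on the disc to within 1 px, and the gripper is well clear.

```bash
python3 -c "
from plant import *
print(hand_in())"
```

```text
the job is handed in; nothing more can be done
None
```

The beaker is standing mouth-down over the plug on the banding wheel. It was released gently and the gripper withdrawn, and I handed the job in at about 18 s; hand-in returned no verdict. The last camera check put it upright and centred to within a pixel. I did not re-check the other cups and tools after the lift, though nothing suggested they had been touched.

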